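# Present the cut cheese to the judge and signal it ready

### The arm

A 6-joint arm with a two-finger parallel gripper is mounted at the origin on the work surface. World frame = base frame: x ahead of the robot, y to its left, z up, the work surface at z = 0. Lengths are in m, angles in rad, forces in N, time in s.
With the tool pointing down it reaches from about 0.375 to 0.975 m from the base axis. Payload 3.8 kg.
Tool frame: the origin (TCP) lies midway between the tips of the shut fingers; the grasp point (between the pads) lies 19 mm behind it; z points along the fingers, y is the line along which they close (so a half turn about z gives the same grasp; the last joint's range is limited). The gripper opens to 88 mm and grips with 3 to 60 N. Pads are 18 mm wide; open, the fingers measure 123 mm over their backs; the gripper's body (75 mm by 187 mm) begins 45 mm behind the grasp point.
Start: joints at [-1.167, 0.264, 1.604, -0, 1.274, -0.037], TCP at [0.288, -0.61, 0.239] pointing down, gripper open.
Joint ranges: [-2.63, 2.63], [-0.94, 2.18], [0.31, 2.57], [-1.31, 4.45], [0, 2.66], [-2.55, 2.55]. Speed limits (rad/s): [2.57, 2.57, 3.14, 3.14, 3.14, 3.14].

### API

Orientations are given as a rotation vector (axis times angle).
In Python, from cell import manip, inverse_kinematics, cams, order gives the robot as it stands. Calls block until the motion is done:
- manip.move_pose(position, orientation): joint-space move of the TCP to a pose.
- manip.move_linear(position, rate=0.15, rot=None): straight line of the TCP; rot=None keeps the orientation; rate is the mean speed in m/s.
- manip.set_joints(angles): joint-space move.
- manip.set_gripper(opening, force=None): finger opening in m; force is the grip in N (None keeps the last); returns when the fingers have stopped.
- manip.dwell(seconds).
- inverse_kinematics(position, orientation): joint angles nearest the present ones, or None.
- manip.state(): the state.
- cams.capture(name): name is "side" or "top" or "wrist"; returns a dict with "image" (420x560x3 uint8, blue, green, red), "z_map" (420x560 float32, m along the optical axis (not along the pixel's ray), 0 where there is no reading), "intrinsics" (3x3 intrinsics, pixels), "position" and "orientation" of the camera in the world; the wrist camera has in their place "T_tool_cam" (4x4, takes a point from camera to tool coordinates, whose origin is the TCP and whose axes are the flange's). Camera axes: x right, y down, z forward; pixel columns grow to the right and rows downward; lengths in m; the calibration is good to about 2 mm. A picture is of the moment at which its call begins: read the wrist's pose just before it.
A pose or a line that the arm cannot do raises manip.IKError and nothing moves.
- order.close_job(): hands the job in; it is judged then, once.
The state is a dict: "clock": time; "joint_pos": joint angles; "joint_velocities": joint speeds; "tau": joint torques, N m; "tool_pos": TCP position; "tcp_rot": TCP orientation; "contact_force": force on the tool from outside, world axes, zero at the start; "moment": the same for the moment, N m; "gripper_width": finger opening in m; "grasp_force": force on a finger pad.
Only numpy, scipy, OpenCV 4.12 (cv2) and the standard library are available. Lean on these libraries where they do the work, as an engineer would, in place of code of your own. Each camera call takes 0.05 s, during which the arm holds its last target. There are 200 camera calls.

### The job

Push the turntable round by its spokes until the open cut of the cheese squarely faces along the yellow tongue, and then push the pointer on the grey board round until its tip is over the green disc. Use a fingertip: do not touch the cheese itself, do not lift anything, and leave everything else on the table where it is.

Things in the scene. Friction and masses are not known exactly. Their poses are not given: they have to be found in the camera images.
- stand: Fixed dark base of the judging turntable, 140 mm across. Origin on the table under the turning axis, z up. Its x axis points along a fixed yellow tongue (50 mm wide, 6 mm high, from under the turning plate to 165 mm from the axis).
- marker (a point): Point on top of the yellow tongue, 150 mm from the turntable's axis, along the stand's x.
- plate (a joint): Angle of the round wooden plate (170 mm across, top 36 mm above the table) about the stand's vertical axis, rad, counter-clockwise from above; turns both ways, -7 to 7. Its four spokes point at this angle plus 0, 90, 180 and 270 degrees from the stand's x axis. Pushing a spoke sideways takes about 1 to 2 N; the plate stays where it is left.
- spoke_end (a point): Outer end, 135 mm from the axis, of one of the plate's four alike level steel spokes. Each is a square bar 12 mm wide, 14 mm high (21 to 35 mm above the table), bare from 85 to 135 mm from the axis.
- cheese: Loose brown-rinded cheese, 140 mm across, 50 mm high, about 0.65 kg, standing centred on the plate (top 86 mm above the table) and carried round by it. A 60 degree wedge has been cut out, showing cream paste. Origin at the centre of its underside; its x axis points out through the middle of the cut.
- cut (a point): Point on the middle line of the cheese's cut-out, 60 mm from its centre, level with its top.
- board: Fixed grey status board, 140 x 200 mm, 10 mm thick. Origin on the table under the pivot of its pointer; the board runs from 25 mm beyond the pivot on its +x side to 115 mm on its -x side.
- pointer (a joint): Angle of the black pointer about the board's vertical pivot, rad, counter-clockwise from above, 0 to 2.9. At 0 it points along the board's +y axis, at 1.57 along its -x axis. Level bar 10 mm wide, 14 mm high (21 to 35 mm above the table); hub 28 mm across, 38 mm high. Pushing it sideways takes about 1 N; it stays where it is left.
- pointer_tip (a point): End of the pointer, 85 mm from the pivot, 28 mm above the table.
- disc_green: Green disc, 36 mm across, 3 mm thick, fixed on the board, its centre 85 mm from the pivot. Origin at its centre, 10 mm above the table. The green, red and white discs lie at pointer angles 0.95, 1.65 and 2.35 rad, in any order.
- disc_red: Red disc of the same size, on another of the three places.
- disc_white: White disc of the same size, on another of the three places.
- bottle: Bystander to be left alone: clear bottle, 64 across, 200 tall (mm), loose on the table. Origin at the centre of its underside.
- gold_truckle: Bystander to be left alone: gold-foil small cheese, 60 across, 50 tall (mm), loose on the table. Origin at the centre of its underside.
- silver_cheese: Bystander to be left alone: silver-foil cheese, 110 across, 45 tall (mm), loose on the table. Origin at the centre of its underside.
- brown_cheese: Bystander to be left alone: brown-paper-wrapped cheese, 110 across, 50 tall (mm), loose on the table. Origin at the centre of its underside.
- knife: Bystander to be left alone: spatula-shaped cheese knife lying flat, 200 long, along its x (mm), loose on the table. Origin under about its middle.
- cup: Bystander to be left alone: white paper cup, 72 across, 80 tall (mm), loose on the table. Origin at the centre of its underside.
There are look-alikes about, which are no part of the job. What is shaped like the cheese but purple is not meant.

How it is judged:
By the outcome, as a careful person would: the job done as asked, in the order asked, and still so for the second after the job is handed in, with the robot touching nothing.
It also fails if it takes over 64 s, if anything falls off the work surface, if the arm or the gripper's body presses on something with over 40 N, if the wrist force passes 120 N, or if a joint passes its speed limit or range.

## Working session

There is one attempt and no reset: what is moved stays moved. The work goes in short steps, each a Python script; the robot and the scene stay as the last script left them, time stands still between calls to the robot, and variables do not carry over. Pictures are saved under pics/ and viewed, at most 10 in all, crops included, and the job is handed in when it is done.

```bash
ls; mkdir -p pics; python3 - <<'E'
from cell import manip,cams
import cv2,numpy as np
for n in("top","side"):
    c=cams.capture(n); cv2.imwrite(f"pics/{n}0.png",c["image"]); np.savez(f"/tmp/{n}0.npz",**c)
    print(n,c["intrinsics"],c["position"],c["orientation"])
s=manip.state();print(s["clock"],s["tool_pos"],s["tcp_rot"])
E
```

```text
pics
top [[441.77267189   0.         281.18187028]
 [  0.         441.77267189 210.77028866]
 [  0.           0.           1.        ]] [0.46146168 0.03720836 1.16854509] [-2.21500061  2.17026032 -0.0797574 ]
side [[424.84166587   0.         282.11930808]
 [  0.         424.84166587 206.62962576]
 [  0.           0.           1.        ]] [0.28693648 0.76233955 0.73496965] [-0.42643786  2.68780382 -1.23419274]
0.1 [ 0.28772035 -0.60990166  0.23752695] [-3.06370501e+00 -6.86379437e-01  6.22150169e-04]
```

View pics/top0.png

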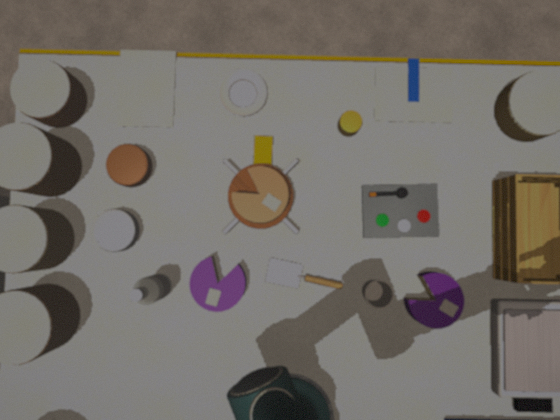

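View pics/side0.png

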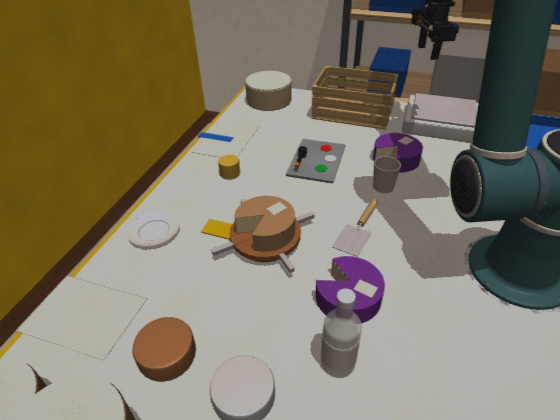

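The top view shows the turntable at about (260,196), its tongue pointing up at (263,150) and the cut facing upper left at (243,185), with the spokes on the diagonals. The board's pointer hub is at (402,193) and its tip at (372,194). The green disc at (382,220) is in the 0.95 place. Image up is about world +x and left is about +y.

```bash
cat > h.py <<'E'
import numpy as np,cv2
from scipy.spatial.transform import Rotation as R
def cloud(c,T=None):
    """world xyz per pixel; nan where no reading"""
    K=c["intrinsics"];z=c["z_map"].astype(float).copy();z[z==0]=np.nan
    v,u=np.mgrid[:z.shape[0],:z.shape[1]]
    p=np.stack([(u-K[0,2])/K[0,0]*z,(v-K[1,2])/K[1,1]*z,z],-1)
    if T is None: T=(R.from_rotvec(c["orientation"]).as_matrix(),c["position"])
    return p@np.asarray(T[0]).T+T[1]
def ray(c,uv,h,T=None):
    """pixels (N,2) -> world xy on plane z=h"""
    K=c["intrinsics"];uv=np.atleast_2d(uv).astype(float)
    if T is None: T=(R.from_rotvec(c["orientation"]).as_matrix(),c["position"])
    d=np.c_[(uv-K[[0,1],2])/K[0,0],np.ones(len(uv))]@np.asarray(T[0]).T
    return (T[1]+d*((h-T[1][2])/d[:,2])[:,None])[:,:2]
def hsv(c): return cv2.cvtColor(c["image"],cv2.COLOR_BGR2HSV)
def pix(m): v,u=np.nonzero(m);return np.c_[u,v]
def wristT(st,c):
    M=c["T_tool_cam"];Rt=R.from_rotvec(st["tcp_rot"]).as_matrix()
    return Rt@M[:3,:3],Rt@M[:3,3]+st["tool_pos"]
def circ(p):
    A=np.c_[2*p,np.ones(len(p))];x=np.linalg.lstsq(A,(p**2).sum(1),rcond=None)[0]
    return x[:2],np.sqrt(x[2]+x[:2]@x[:2])
def ang(v): return np.degrees(np.arctan2(v[1],v[0]))
E
python3 - <<'E'
from h import *
c=dict(np.load("/tmp/top0.npz"));H=hsv(c);P=cloud(c)
v,u=np.mgrid[:420,:560]
def box(a,b,d,e): return (u>=a)&(u<=b)&(v>=d)&(v<=e)
# plate+cheese silhouettes
Z=P[...,2]
near=box(215,305,135,245)
top=near&(Z>.076)&(Z<.096)
print("top n",top.sum(),np.nanmedian(Z[top]))
p=ray(c,pix(top),.086)
hull=cv2.convexHull(p.astype(np.float32))[:,0];cc,r=circ(hull.astype(float));print("cheese c,r",cc,r,"centroid",p.mean(0),"cut dir",ang(cc-p.mean(0)))
tg=box(245,282,130,170)&(H[...,0]>18)&(H[...,0]<35)&(H[...,1]>180)
q=ray(c,pix(tg),.006);print("tongue",tg.sum(),q.mean(0),q.min(0),q.max(0),np.degrees(0),ang(q.mean(0)-cc))
print(cv2.minAreaRect((q*1000).astype(np.float32)))
# spokes
sp=near&(Z>.026)&(Z<.042)
d=P[...,:2]-cc;rr=np.hypot(d[...,0],d[...,1]);s=sp&(rr>.095)&(rr<.14)
a=np.degrees(np.arctan2(d[...,1],d[...,0]))[s];print("spoke n",s.sum(),np.round(np.sort(a),0))
# discs
for n,m in dict(green=(H[...,0]>45)&(H[...,0]<80)&(H[...,1]>120),red=((H[...,0]<8)|(H[...,0]>172))&(H[...,1]>150)).items():
    m&=box(362,438,184,240);print(n,m.sum(),ray(c,pix(m),.013).mean(0))
m=box(362,438,184,240)&(H[...,2]>150)&(H[...,1]<40);print("white",m.sum(),ray(c,pix(m),.013).mean(0))
m=box(362,438,180,215)&(c["image"].max(-1)<50);print("black",m.sum(),ray(c,pix(m),.03).mean(0))
hub=box(362,438,180,215)&(Z>.033)&(Z<.046);print("hub",hub.sum(),P[hub].mean(0))
E
```

```text
top n 2117 0.08537094049982685
cheese c,r [0.5721666 0.0819833] 0.06944018105658843 centroid [0.56748563 0.07502382] cut dir 56.07508094287857
tongue 429 [0.6977228  0.08055385] [0.66204245 0.05889709] [0.73281158 0.10296055] 0.0 -0.6522774384840747
((697.4157104492188, 80.70220184326172), (42.66401672363281, 71.81371307373047), 88.39459228515625)
spoke n 297 [-137. -137. -137. -136. -136. -136. -136. -136. -136. -136. -136. -136.
 -136. -135. -135. -135. -135. -135. -135. -135. -135. -135. -135. -135.
 -135. -135. -135. -134. -134. -134. -134. -134. -134. -134. -134. -134.
 -134. -134. -133. -133. -133. -133. -133. -133. -133. -133. -133. -133.
 -132. -132. -132. -132. -132. -132. -132. -132. -132. -132. -132. -131.
 -131. -131. -131. -131. -131. -131. -131. -131. -131.  -46.  -46.  -46.
  -46.  -46.  -46.  -46.  -46.  -46.  -46.  -46.  -45.  -45.  -45.  -45.
  -45.  -45.  -45.  -45.  -45.  -45.  -45.  -44.  -44.  -44.  -44.  -44.
  -44.  -44.  -44.  -44.  -44.  -44.  -43.  -43.  -43.  -43.  -43.  -43.
  -43.  -43.  -43.  -43.  -43.  -42.  -42.  -42.  -42.  -42.  -42.  -42.
  -42.  
[... 611 characters left out ...]
.   49.  133.  133.  133.  133.  133.
  133.  133.  133.  134.  134.  134.  134.  134.  134.  134.  134.  134.
  134.  134.  134.  134.  135.  135.  135.  135.  135.  135.  135.  135.
  135.  135.  135.  136.  136.  136.  136.  136.  136.  136.  136.  136.
  136.  136.  137.  137.  137.  137.  137.  137.  137.  137.  137.  137.
  137.  138.  138.  138.  138.  138.  138.  138.  138.  138.  138.  138.
  138.  138.  138.  138.  138.  139.  139.  139.  139.]
green 118 [ 0.51819876 -0.23640689]
red 116 [ 0.53108355 -0.34539204]
white 0 [nan nan]
black 130 [ 0.58822905 -0.26871194]
hub 178 [ 0.58756798 -0.25992926  0.03678597]<stdin>:22: RuntimeWarning: Mean of empty slice.
  ret = um.true_divide(
```

```bash
python3 - <<'E'
import cv2
i=cv2.imread("pics/top0.png")
a=cv2.resize(i[130:250,205:315],None,fx=3.6,fy=4,interpolation=3)
b=cv2.resize(i[130:250,350:450],None,fx=3.6,fy=4,interpolation=3)
cv2.imwrite("pics/crop0.png",cv2.hconcat([a,b]))
E
```

```text
(no output)
```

View pics/crop0.png

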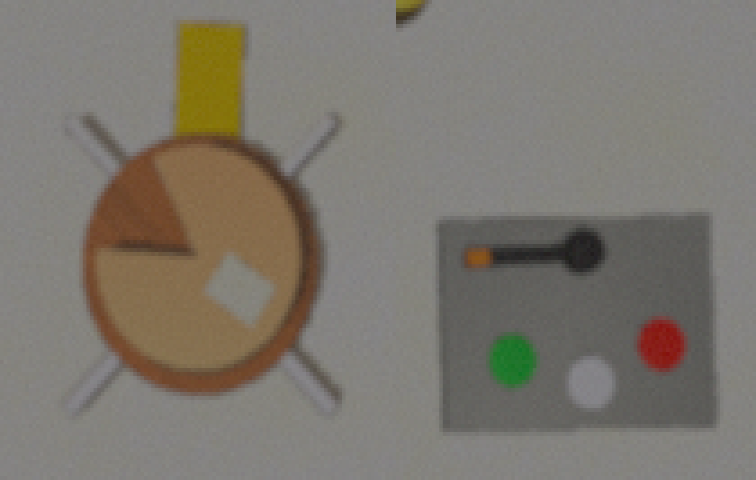

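The crop shows the cut's edges running at about 85° and 25° in world, so the cut faces about 56°. The tongue lies along about -1.5°, so the plate needs to turn about 57° clockwise. I'll push the 45° spoke with the fingers shut, and take a wrist view first.

```bash
cat >> h.py <<'E'
def down(psi):
    """tool pointing down, tool x along heading psi (deg)"""
    return (R.from_euler('z',psi,degrees=True)*R.from_rotvec([np.pi,0,0])).as_rotvec()
C=np.array([.572,.081])
def pushpose(th,d=.0235,r=.112,c=None):
    a=np.radians(th);return (C if c is None else c)+np.array([r*np.cos(a)-d*np.sin(a),r*np.sin(a)+d*np.cos(a)])
E
python3 - <<'E'
from h import *
from cell import manip,cams,inverse_kinematics as ik
for off in(0,180):
    print(off,[None if (q:=ik([*pushpose(t),.026],down(t+off))) is None else np.round(q,2) for t in(60,20,-12)])
manip.set_gripper(0)
manip.move_pose([.46,.08,.33],down(0)) 
st=manip.state();c=cams.capture("wrist");cv2.imwrite("pics/w1.png",c["image"]);np.savez("/tmp/w1.npz",R=wristT(st,c)[0],t=wristT(st,c)[1],**c)
print(c["T_tool_cam"],st["clock"],st["tool_pos"],st["gripper_width"],st["joint_pos"])
E
```

```text
0 [array([ 0.26,  0.4 ,  1.86, -0.  ,  0.89,  0.79]), array([ 0.17,  0.47,  1.75, -0.  ,  0.93,  1.39]), array([ 0.08,  0.48,  1.73, -0.  ,  0.93,  1.86])]
180 [array([ 0.26,  0.4 ,  1.86,  0.  ,  0.89, -2.35]), array([ 0.17,  0.47,  1.75,  0.  ,  0.93, -1.75]), array([ 0.08,  0.48,  1.73,  0.  ,  0.93, -1.28])]
[[-5.54808415e-04 -9.53311231e-01 -3.01989053e-01  7.85895270e-02]
 [ 9.99999354e-01 -8.28390625e-04  7.77862731e-04  6.92222223e-04]
 [-9.91710179e-04 -3.01988427e-01  9.53311075e-01 -1.46082974e-01]
 [ 0.00000000e+00  0.00000000e+00  0.00000000e+00  1.00000000e+00]] 3.9417 [0.46020444 0.07949875 0.32989329] 0.0001726027209236964 [ 1.17859392e-01 -1.83375551e-01  1.90247859e+00 -1.98178162e-04
  1.42265121e+00  1.68945260e+00]
```

View pics/w1.png

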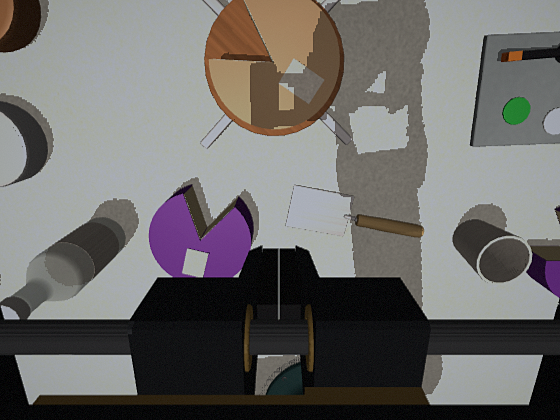

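The wrist view shows the turntable at the top edge, centred near (275,65), with the cut facing upper left and nothing in the way of the spokes. Now I'll push most of the turn, then back off and look.

```bash
python3 - <<'E'
from h import *
from cell import manip,cams
manip.move_pose([*pushpose(56),.13],down(56))
manip.move_linear([*pushpose(56),.027],.15)
for t in(48,36,24,12,0,-9):
    manip.move_linear([*pushpose(t),.027],.06,down(t))
    s=manip.state();print(t,np.round(s["contact_force"],1),np.round(s["tool_pos"],3))
manip.move_linear([*pushpose(-4,),.027],.06)
manip.move_linear([*pushpose(-4),.15],.2)
manip.move_pose([.62,.08,.30],down(0))
st=manip.state();c=cams.capture("wrist");cv2.imwrite("pics/w2.png",c["image"]);T=wristT(st,c);np.savez("/tmp/w2.npz",R=T[0],t=T[1],**c)
print(st["clock"])
E
```

```text
48 [ 0.6 -0.6 -0.1] [0.63  0.18  0.028]
36 [-0.1  0.9 -0.3] [0.649 0.166 0.027]
24 [ 0.7  0.4 -0.2] [0.665 0.148 0.027]
12 [-0.4  0.9  0.6] [0.677 0.127 0.027]
0 [ 0.1 -0.6 -0.9] [0.684 0.105 0.027]
-9 [-0.2 -0.3 -0.3] [0.686 0.087 0.027]
10.7417
```

View pics/w2.png

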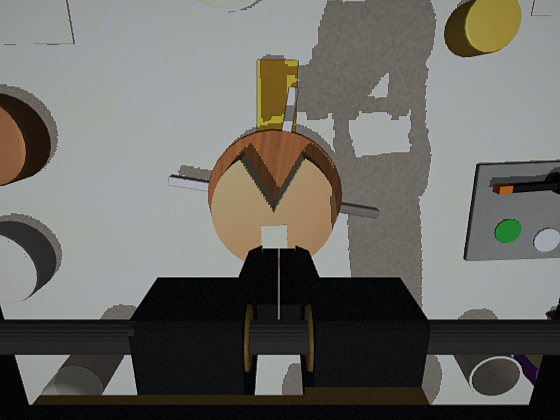

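The cut now faces nearly up the tongue. Its apex is at (274,210) and the tongue is at (277,95), so I'll measure the remaining angle.

```bash
cat >> h.py <<'E'
def measure(c,T):
    H=hsv(c);P=cloud(c,T);Z=P[...,2];d=np.hypot(P[...,0]-C[0],P[...,1]-C[1])
    top=((d<.085)&(abs(Z-.086)<.006)).astype(np.uint8)
    top[cv2.morphologyEx(top,cv2.MORPH_OPEN,np.ones((3,3)))==0]=0
    k=cv2.findContours(top,cv2.RETR_EXTERNAL,cv2.CHAIN_APPROX_NONE)[0];k=max(k,key=cv2.contourArea)[:,0]
    p=ray(c,k,.086,T);ctr,r=circ(p[(np.hypot(*(p-C).T)>.064)&(p[:,0]>C[0]-.02)]);q=p-ctr
    rr=np.hypot(*q.T);a=np.degrees(np.arctan2(q[:,1],q[:,0]))
    e=(rr>.012)&(rr<.062)&(abs(a)<60)
    L=[ang((l:=cv2.fitLine(q[e&s].astype(np.float32),cv2.DIST_HUBER,0,.001,.001).ravel())[:2]*np.sign(l[0])) for s in(a>0,a<0)]
    y=(H[...,0]>20)&(H[...,0]<34)&(H[...,1]>150)&(abs(Z-.006)<.006)&(d>.09)&(d<.18)
    q=ray(c,pix(y),.006,T)
    h=(q[:,0]>C[0]+.141)&(q[:,0]<C[0]+.160)
    box=cv2.minAreaRect((q*1000).astype(np.float32))
    print("ctr",ctr,"r",r,"cut edges",np.round(L,1),"mid",np.mean(L))
    print("tongue rect",np.round(box[0],1),np.round(box[1],1),round(box[2],2),"outer mid dir",ang([q[h,0].mean()-ctr[0],(q[h,1].min()+q[h,1].max())/2-ctr[1]]))
    s=(abs(Z-.035)<.005)&(d>.092)&(d<.134);v=P[s][:,:2]-ctr;aa=np.degrees(np.arctan2(v[:,1],v[:,0]))
    for b in(-100,-10,80):
        w=abs(aa-b)<18
        if w.sum()>20: print("spoke",b,w.sum(),round(aa[w].mean(),1))
E
python3 - <<'E'
from h import *
c=dict(np.load("/tmp/w2.npz"));measure(c,(c["R"],c["t"]))
E
```

```text
ctr [0.5718483  0.08454769] r 0.06935616246451995 cut edges [ 31.3 -28.7] mid 1.300952
tongue rect [697.8  80.8] [48.6 78.1] 88.83 outer mid dir -1.3345910674985213
spoke -100 288 -98.5
spoke -10 387 -9.9
spoke 80 336 79.1
```

The cut's edges are 60.0° apart with the mid line at 1.3°, and the tongue lies at -1.2°, so it needs 2.5° more. I'll do that and then look at both.

```bash
python3 - <<'E'
from h import *
from cell import manip,cams
manip.move_pose([*pushpose(-3),.10],down(-3))
manip.move_linear([*pushpose(-3),.027],.15)
manip.move_linear([*pushpose(-11.6),.027],.04,down(-11.6))
manip.dwell(.2)
manip.move_linear([*pushpose(-5),.027],.08)
manip.move_linear([*pushpose(-5),.15],.25)
for n,y in(("w3",.08),("w4",-.27)):
    manip.move_pose([.62,y,.30],down(0))
    st=manip.state();c=cams.capture("wrist");cv2.imwrite(f"pics/{n}.png",c["image"]);T=wristT(st,c);np.savez(f"/tmp/{n}.npz",R=T[0],t=T[1],**c)
    if n=="w3": measure(c,T)
print(st["clock"])
E
```

```text
ctr [0.57171487 0.0846678 ] r 0.06936549652190345 cut edges [ 28.8 -31.1] mid -1.1360893
tongue rect [697.6  81.3] [47.5 78.2] 88.83 outer mid dir -1.3927537322675008
spoke -100 288 -100.7
spoke -10 389 -12.2
spoke 80 337 76.6
16.075
```

View pics/w4.png

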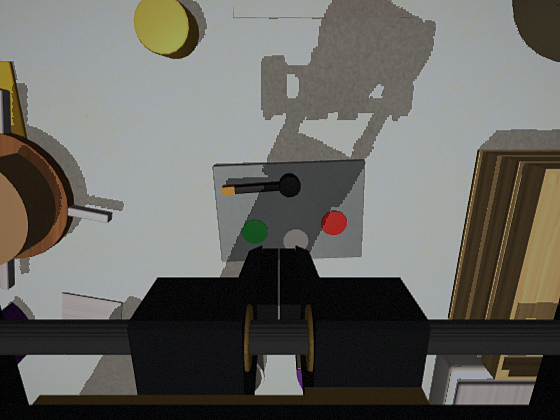

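The cut is now at -1.1° against the tongue's -1.2°, so that part is done. In this view the hub is at (289,185), the pointer tip at (224,190) and the green disc at (255,231).

```bash
cat >> h.py <<'E'
def board(c,T):
    H=hsv(c);P=cloud(c,T);Z=P[...,2];h,s,v=cv2.split(H);near=(abs(P[...,0]-.545)<.09)&(abs(P[...,1]+.27)<.12)
    g=ray(c,pix(near&(h>45)&(h<80)&(s>120)),.013,T).mean(0)
    red=ray(c,pix(near&((h<5)|(h>172))&(s>170)&(Z<.018)),.013,T).mean(0)
    hub=P[near&(abs(Z-.038)<.0018)][:,:2];hub=hub[np.hypot(*(hub-np.median(hub,0)).T)<.018];hub=(hub.min(0)+hub.max(0))/2
    bar=P[near&(abs(Z-.035)<.008)][:,:2]-hub;bar=bar[np.hypot(*bar.T)>.02]
    print("green",g,"red",red,"hub",hub,"dist g,r",np.hypot(*(g-hub)),np.hypot(*(red-hub)),"ang g,r",ang(g-hub),ang(red-hub))
    print("bar ang",ang(bar.mean(0)),"rmax",np.hypot(*bar.T).max(),len(bar))
    return g,hub,ang(bar.mean(0))
E
python3 - <<'E'
from h import *
from cell import inverse_kinematics as ik
c=dict(np.load("/tmp/w4.npz"));g,hub,a=board(c,(c["R"],c["t"]))
for t in(80,100,150):
    for o in(0,180):print(t,o,np.round(ik([*pushpose(t,-.03,.06,hub),.026],down(t+o)),2))
E
```

```text
green [ 0.44631985 -0.25120546] red [ 0.53179125 -0.34510959] hub [ 0.58979675 -0.28165806] dist g,r 0.14667304160915465 0.08596937417208868 ang g,r 168.01694786487556 -132.43262873096975
bar ang 93.90084555334255 rmax 0.08383989254454925 453
80 0 [-0.38  0.45  1.78  0.    0.91 -0.21]Traceback (most recent call last):
  File "<stdin>", line 5, in <module>
    return _wrapfunc(a, 'round', decimals=decimals, out=out)
    return _wrapit(obj, method, *args, **kwds)
    result = getattr(arr, method)(*args, **kwds)
TypeError: unsupported operand type(s) for *: 'NoneType' and 'float'
```

The green mask picked up the gripper. The top view's green at (0.518,-0.236) is 85 mm from the hub at 147.7°, and red at 227.6° agrees, being 80° further on. I'll push the pointer to 147.5°.

```bash
sed -i 's/(h<80)&(s>120)/(h<80)\&(s>120)\&(abs(Z-.012)<.006)/' h.py; python3 - <<'E'
from h import *
from cell import manip,cams
hub=np.array([.5898,-.2817]);f=lambda t:pushpose(t,-.0225,.062,hub)
manip.move_pose([*f(79),.12],down(79))
manip.move_linear([*f(79),.026],.15)
for t in(92,105,118,130,140,147.2):
    manip.move_linear([*f(t),.026],.05,down(t)); print(t,np.round(manip.state()["contact_force"],1))
manip.dwell(.2)
manip.move_linear([*f(137),.026],.06)
manip.move_linear([*f(137),.15],.25)
manip.move_pose([.66,-.27,.30],down(0))
st=manip.state();c=cams.capture("wrist");cv2.imwrite("pics/w5.png",c["image"]);board(c,wristT(st,c))
print(st["clock"])
E
```

```text
92 [-0.3  0.4 -0.2]
105 [-1.   0.5  0.5]
118 [-0.5 -0.4 -1. ]
130 [-0.  -0.1  0.7]
140 [0.5 1.  0.3]
147.2 [-0.1 -0.4 -0.3]
green [ 0.52622933 -0.22626639] red [ 0.53183973 -0.34504665] hub [ 0.5902336  -0.28310655] dist g,r 0.08559993844342453 0.08512590811788605 ang g,r 138.3927376696421 -133.31198858323214
bar ang 143.42350082796273 rmax 0.06251654618213927 225
23.9583
```

View pics/w5.png

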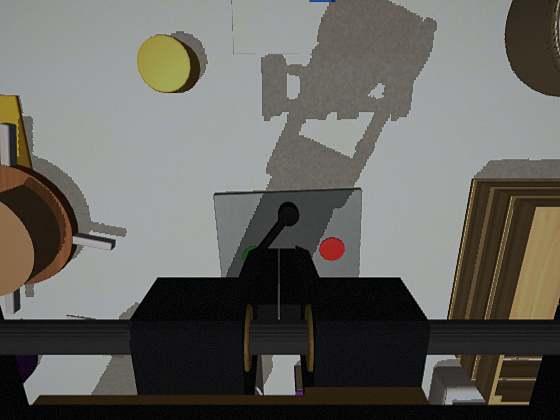

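The gripper hides the tip here, because I moved the camera the wrong way. I'll look again from further back.

```bash
python3 - <<'E'
from h import *
from cell import manip,cams
manip.move_pose([.53,-.27,.30],down(0))
st=manip.state();c=cams.capture("wrist");T=wristT(st,c);g,hub,a=board(c,T)
h,s,v=cv2.split(hsv(c));P=cloud(c,T)
m=(h>5)&(h<18)&(s>150)&(abs(P[...,2]-.033)<.006)&(np.hypot(P[...,0]-hub[0],P[...,1]-hub[1])<.1)
o=ray(c,pix(m),.035,T);print("orange",len(o),ang(o.mean(0)-hub),np.hypot(*(o.mean(0)-hub)))
cv2.imwrite("pics/w6.png",c["image"])
print(st["clock"])
E
```

```text
green [ 0.51614085 -0.23635974] red [ 0.53148715 -0.34528485] hub [ 0.58973492 -0.28324997] dist g,r 0.08726271297336735 0.08509482244830124 ang g,r 147.49688150040456 -133.19663173933475
bar ang 144.22044670107397 rmax 0.0858196532716365 459
orange 67 144.9553649301134 0.07706424513095327
24.5917
```

View pics/w6.png

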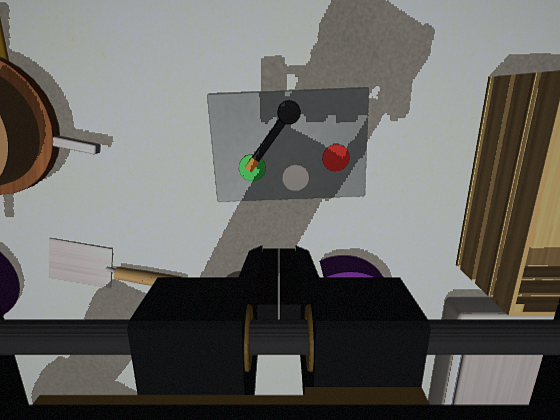

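The tip is over the green disc at (252,167), but about 2.5° short of centre. I'll nudge it, then check everything with the arm clear.

```bash
python3 - <<'E'
from h import *
from cell import manip,cams
hub=np.array([.5898,-.2817]);f=lambda t:pushpose(t,-.0225,.062,hub)
manip.move_pose([*f(136),.12],down(136))
manip.move_linear([*f(136),.026],.15)
manip.move_linear([*f(149.6),.026],.05,down(149.6)); manip.dwell(.2)
manip.move_linear([*f(139),.026],.06)
manip.move_linear([*f(139),.15],.25)
manip.move_pose([.53,-.27,.30],down(0))
st=manip.state();c=cams.capture("wrist");board(c,wristT(st,c))
manip.move_pose([.62,.08,.30],down(0))
st=manip.state();c=cams.capture("wrist");measure(c,wristT(st,c))
manip.move_pose([.288,-.61,.24],st["tcp_rot"]) if False else manip.set_joints([-1.167,.264,1.604,0,1.274,-.037])
c=cams.capture("top");o=cv2.imread("pics/top0.png");cv2.imwrite("pics/top1.png",c["image"])
d=cv2.absdiff(cv2.GaussianBlur(o,(5,5),0),cv2.GaussianBlur(c["image"],(5,5),0)).max(-1)
k,_,s,_=cv2.connectedComponentsWithStats((d>35).astype(np.uint8));print(s[1:][s[1:,4]>8])
print(manip.state()["clock"])
E
```

```text
green [ 0.51681285 -0.23506407] red [ 0.53147021 -0.34510674] hub [ 0.58905699 -0.28365895] dist g,r 0.08706709228341836 0.08421441610574694 ang g,r 146.07332805082487 -133.14220406638603
bar ang 145.88750157875802 rmax 0.08540528760865845 456
ctr [0.57189624 0.08452209] r 0.06925141046325535 cut edges [ 28.8 -31.4] mid -1.2563076
tongue rect [697.7  81.4] [47.8 78. ] 88.77 outer mid dir -1.3278140820291868
spoke -100 285 -100.9
spoke -10 381 -12.2
spoke 80 337 76.7
[[265 145   8  20  95]
 [232 163   7   6  12]
 [249 169  16  22 149]
 [235 178  21  15 155]
 [370 192  25   4  83]
 [266 195  14  15 131]
 [382 198  17  23 111]
 [253 201  11  15 128]
 [548 303   5   4   9]]
35.4167
```

View pics/top1.png

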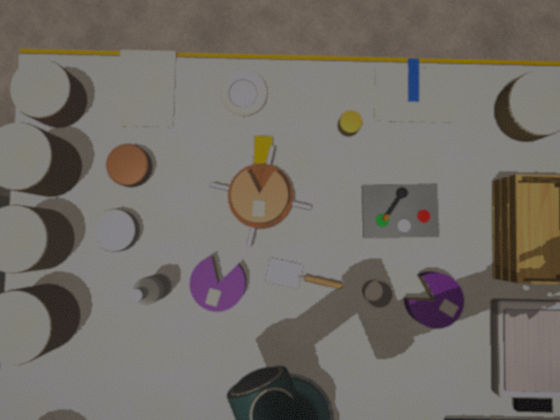

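The final view shows the cut facing the tongue at (262,178) and the pointer tip on the green disc at (384,219). Apart from one 9-pixel speck at the far right edge, only the turntable and pointer differ from the first picture.

```bash
python3 -c "
from cell import order;print(order.close_job())"
```

```text
the job is handed in; nothing more can be done
None
```

The job is handed in at about 35 s of the 64 s limit: the cut faces along the tongue to within about 0.1° as measured, the pointer tip is over the green disc, and nothing else on the table appears to have moved.

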